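# Take the long probe from its case and stand it in the beaker

### The arm

A 6-joint arm with a two-finger parallel gripper is mounted at the origin on a cart in front of the work surface, level with it; the furniture and walls round the work are solid. World frame = base frame: x ahead of the robot, y to its left, z up, the work surface at z = 0. Lengths are in m, angles in degrees, forces in N, time in s.
With the tool pointing down it reaches from about 0.375 to 0.9 m from the base axis. Payload 3.1 kg.
Tool frame: the origin (TCP) lies at the very end of the fingers, on their centre line; the grasp point (between the pads) lies 19 mm behind it; z points along the fingers, y is the line along which they close (so a half turn about z gives the same grasp; the last joint's range is limited). The gripper opens to 87 mm and grips with 3 to 60 N. Pads are 19 mm wide; open, the fingers measure 117 mm over their backs; the gripper's body (75 mm by 190 mm) begins 51 mm behind the grasp point.
Start: joints at [-80.529, 30.224, 82.088, -0, 67.689, -10.227], TCP at [0.211, -0.588, 0.223] pointing down, gripper open.
Joint ranges: [-176.69, 176.69], [-43.24, 126.21], [12.49, 139.97], [-82, 262], [0, 151.66], [-163.58, 163.58]. Speed limits (degrees/s): [159.86, 159.86, 180, 180, 180, 180].

### API

Orientations are given as a 3x3 rotation matrix whose columns are the frame's x, y, z axes.
In Python, from rig import bot gives the robot as it stands.
- The arm moves only by the tool move_arm, never from a script. Its argument "increments" is a list of rows, each an object with "xyz": the shift along the tool's x, y, z in mm, a list of three; "roll": the turn about the tool's z in rad; "grip": the opening in per cent of the stroke, from 0 (shut) to 100 (fully open). A call has 1 to 5 rows; each row shifts and turns the commanded pose from where the row before left it, along the tool's axes as they then stand; what a row does not reach is not made up. A row lasts 1/12 s, in which the tool goes at most 41.7 mm and 7.16 degrees, less where a joint would pass 70% of its speed; a pose out of reach is approached as far as the arm can. A call is refused whole if a number of a shift passes 41.7 or a number of a turn 0.125, either way. A call with a gripper value outside its range is refused whole. The fingers move at their own pace and stop on an object; the grip force is fixed at half the most. Time passes only in rows, so rows that do not move let the fingers close. It gives the time, the measured TCP pose, the force, the opening and the grip force at its end, in the units of the state.
- bot.read_state(): the state, without advancing time (a new reading comes with each control period).
- bot.capture(name): name is "side" or "top"; returns (picture, depth): 400x640x3 uint8, red, green, blue; 400x640 float32, m along the optical axis (not along the pixel's ray), 0 where there is no reading.
- bot.camera_model(name): a dict with "intrinsics" (3x3 intrinsics, pixels), "rvec" (rotation vector, rad) and "tvec" (3), from world to camera coordinates, as OpenCV has them. Camera axes: x right, y down, z forward; pixel columns grow to the right and rows downward; lengths in m; the calibration is good to about 2 mm. A picture is of the moment at which its call begins. camera_model takes no time and is no camera call.
- bot.hand_in(): hands the job in; it is judged then, once.
Trained networks look in the newest picture that a camera, given by its name, has taken for a name from the list of things; names that differ only in an ending like _2 or _b are one class to them, and where a whole thing is asked for, a point or a joint stands for the part that bears it (a point fixed in the world has none). Each returns a list of dicts, best first, with "conf" (0 to 1); they miss things now and then, are a little off and sometimes report something else, mostly with a low value. They report only what shows in the picture. A call takes as long as a camera call. They do not tell look-alikes from the thing itself.
- bot.spot_in(label, camera): "at" ([x, y, z] in m, in the coordinates of the camera as it stood for that picture, good to about 4 mm: the middle of the surface that is visible of it).
- bot.trace(label, camera): "mask" (400x640 bool, what is visible of it).
The state is a dict: "time_s": time; "joint_positions": joint angles; "qvel": joint speeds; "tau": joint torques, N m; "position": TCP position; "tcp_rot": TCP orientation; "force": force on the tool from outside, world axes, zero at the start; "moment": the same for the moment, N m; "opening": opening from 0.0 (shut) to 1.0 (fully open); "grasp_force": force on a finger pad.
Only numpy, scipy, OpenCV 4.12 (cv2) and the standard library are available. Lean on these libraries where they do the work, as an engineer would, in place of code of your own. Each camera call takes 0.05 s, during which the arm holds its last target. There are 200 camera calls.

### The job

Three measuring probes are pressed upright into the foam of the open instrument case. Pull out the long one, the one that stands up highest from the foam, and stand it sensing end down in the larger glass beaker on the bench, lowering it in gently rather than letting it drop. Leave the other two probes seated in the foam and the beaker standing upright.

Things in the scene. Friction and masses are not known exactly. Their poses are not given: they have to be found in the camera images.
- long_probe: The long probe, upright, 160 mm long, about 80 g. Origin: centre of its sensing (lower) end, z up along it. Steel shaft 16 mm in diameter to 96 mm, slim round black handle 22 mm in diameter from 96 to 150 mm, 12 mm steel stud to 160 mm. Sunk 85 mm in the foam, 75 mm stands out. Friction of the foam alone holds it: about 6 to 14 N straight up; small twists of the handle on the way are fine.
- knob_probe: A short probe to leave in the case: same shaft, with a wide round black knob, 34 mm in diameter, 22 mm high, whose top is 32 mm above the foam. Origin: centre of its lower end, z up. The case (grey foam in an aluminium shell 124 x 250 mm, 95 mm high to the flush foam top, fixed) has three equal cutouts 65 mm apart in one straight row; any probe may be in any of them.
- bar_probe: The other short probe to leave in the case: same shaft, with a flat black bar, 36 x 14 mm and 24 mm high, whose top is 34 mm above the foam; the bar runs along the row of cutouts (its own y). Origin: centre of its lower end, z up. All three probes' lower ends are 10 mm above the bench while seated.
- beaker: The larger of two loose glass beakers, empty and open, 75 mm wide (81 mm over the spout), 95 mm high, inside about 64 mm wide, floor 3 mm thick. Origin: centre of its underside on the bench, z up. The smaller beaker (55 mm wide, 70 mm high) stands further to the robot's right and is not used.
Mind the look-alikes: they are no part of the job. What is shaped like the long_probe but purple or red is not meant.

How it is judged (in metres and radians):
On the way:
1. the long probe is out of the foam, its lower end clear above the case (height (world z) of long_probe above 0.1 m), for 0.1 s.
At the end, for the whole second after the job is handed in: The long probe stands in the larger beaker, sensing end down (within 20 mm of the beaker's underside and 35 mm of its axis) and leaning at most 40 degrees, at rest; the beaker stands upright on the bench (within 6 degrees); the two short probes are within 15 mm of where they were seated (horizontal distance between long_probe and beaker below 0.035 m and z of long_probe in the frame of beaker between -0.005 and 0.02 m and angle between long_probe's own z axis and vertical below 0.7 rad and angle between beaker's own z axis and vertical below 0.1 rad and height (world z) of beaker below 0.01 m and linear speed of long_probe below 0.03 m/s and distance of each of knob_probe, bar_probe from where it was at the start of the episode below 0.015 m); the robot touches nothing.
It fails at once if the beaker is knocked over (angle between beaker's own z axis and vertical above 0.6 rad).
It fails at once if a short probe is pulled up out of its seat (distance of any of knob_probe, bar_probe from where it was at the start of the episode above 0.03 m).
It fails at once if the long probe is dropped into the beaker from more than about 4 cm (horizontal distance between long_probe and beaker below 0.04 m and z of long_probe in the frame of beaker below 0.09 m and linear speed of long_probe above 0.9 m/s).
It also fails if it takes over 51 s, if anything falls off the work surface, if the arm or the gripper's body presses on something with over 40 N, if the wrist force passes 120 N, or if a joint passes its speed limit or range.

## Working session

There is one attempt and no reset: what is moved stays moved. The work goes in short steps, Python scripts to look and compute and a tool call to move; the robot and the scene stay as the last step left them, time stands still between calls to the robot, and variables do not carry over. Pictures are saved under pics/ and viewed, at most 10 in all, crops included, and the job is handed in when it is done.

Besides the shell and the picture viewer there is one more tool, called after ">>>" as a command line: name --argument value ..., lists and objects as JSON in quotes. move_arm: Moves the arm, as the interface text tells. Its arguments: {"type":"object","properties":{"increments":{"type":"array"}},"required":["increments"]}

```bash
mkdir -p pics; cat > h.py <<'E'
from rig import bot
import numpy as np, cv2
def cam(n):
    m=bot.camera_model(n); R=cv2.Rodrigues(np.array(m["rvec"],float))[0]
    return np.array(m["intrinsics"]),R,np.array(m["tvec"],float).ravel()
def c2w(n,p):
    K,R,t=cam(n); return R.T@(np.array(p)-t)
def cloud(n,d):
    K,R,t=cam(n); v,u=np.mgrid[:400,:640]
    P=np.stack([(u-K[0,2])/K[0,0]*d,(v-K[1,2])/K[1,1]*d,d],-1)
    return (P-t)@R
def look(n,f):
    im,d=bot.capture(n); cv2.imwrite("pics/"+f,im[:,:,::-1]); return im,d
E
python3 - <<'E'
from h import *
for n in("side","top"):
    im,d=look(n,n+"1.png"); W=cloud(n,d)
    np.save(n+"W.npy",W)
    for l in("long_probe","knob_probe","bar_probe","beaker"):
        for r in bot.spot_in(l,n): print(n,l,round(r["conf"],2),c2w(n,r["at"]).round(3))
s=bot.read_state();print(s["position"],np.round(s["tcp_rot"],3),s["time_s"])
E
```

```text
side long_probe 0.78 [ 0.628 -0.166  0.103]
side long_probe 0.71 [ 0.584 -0.234  0.11 ]
side long_probe 0.68 [0.556 0.013 0.117]
side long_probe 0.63 [ 0.553 -0.048  0.132]
side knob_probe 0.84 [0.551 0.015 0.116]
side bar_probe 0.66 [0.546 0.084 0.116]
side beaker 0.86 [ 0.498 -0.226  0.069]
top long_probe 0.86 [ 0.571 -0.232  0.129]
top long_probe 0.51 [ 0.605 -0.159  0.13 ]
top long_probe 0.46 [ 0.543 -0.045  0.161]
top knob_probe 0.51 [0.536 0.013 0.126]
top bar_probe 0.54 [0.536 0.075 0.127]
top beaker 0.73 [ 0.488 -0.239  0.035]
[ 0.21069244 -0.58836304  0.22251152] [[ 0.941  0.337  0.   ]
 [ 0.337 -0.941  0.   ]
 [ 0.    -0.    -1.   ]] 0.5
```

View pics/side1.png

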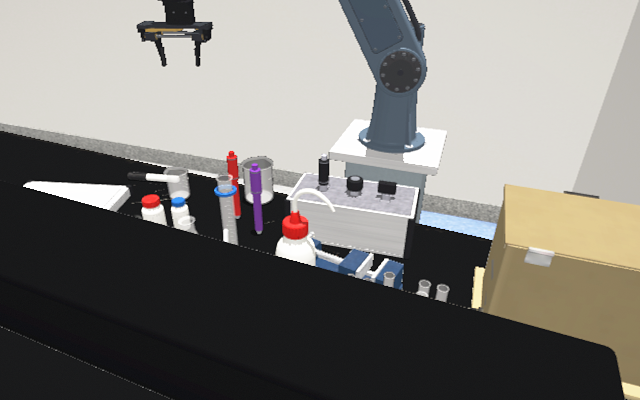

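View pics/top1.png

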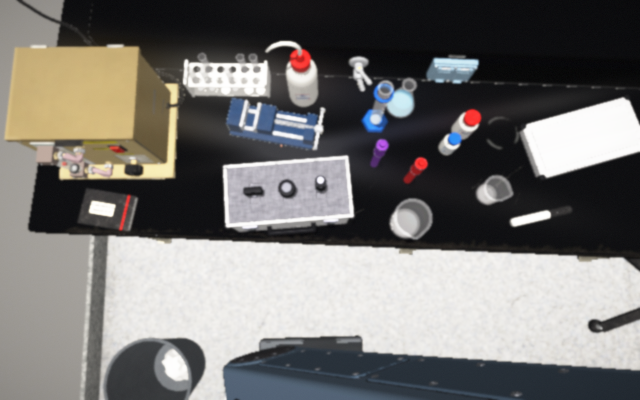

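The side view shows the black long probe at (323,170) at the right end of the row. The knob is at (355,183), the bar at (387,187) and the beaker at (258,180). In the top view the probe is at (320,183) and the beaker at (410,218), with the red and purple look-alikes near (415,170) and (380,152).

```bash
python3 - <<'E'
from h import *
for n in("side","top"):
    W=np.load(n+"W.npy")
    def st(name,m):
        p=W[m]; 
        if len(p): print(n,name,len(p),np.median(p,0).round(3),p.min(0).round(3),p.max(0).round(3))
    x,y,z=W[...,0],W[...,1],W[...,2]
    b=lambda x0,x1,y0,y1,z0,z1:(x>x0)&(x<x1)&(y>y0)&(y<y1)&(z>z0)&(z<z1)
    st("long",b(.5,.6,-.09,-.02,.135,.19)); st("longtop",b(.5,.6,-.09,-.02,.162,.19))
    st("knob",b(.5,.6,-.02,.045,.115,.15)); st("bar",b(.5,.6,.045,.12,.115,.15))
    st("foam",b(.4,.7,-.12,.2,.088,.102))
    st("beakrim",b(.43,.545,-.3,-.17,.08,.11)); st("beak",b(.43,.545,-.3,-.17,.02,.11));st("red",b(.55,.6,-.27,-.2,.1,.25)); st("tall",b(.35,.7,-.35,.15,.165,.4))
    K,R,t=cam(n); print("campos",(-R.T@t).round(3))
    for r in bot.trace("beaker",n)[:1]:
        v,u=np.nonzero(r["mask"]); print(u.min(),u.max(),v.min(),v.max())
        # project candidate circles
        best=[]
        k=r["mask"]
        for cx in np.arange(.45,.55,.004):
          for cy in np.arange(-.29,-.19,.004):
            a=np.linspace(0,6.283,40); 
            P=np.vstack([np.c_[cx+.0375*np.cos(a),cy+.0375*np.sin(a),0*a+h] for h in(0,.095)])
            q=cv2.projectPoints(P,cv2.Rodrigues(R)[0],t,K,None)[0].reshape(-1,2)
            M=np.zeros((400,640),np.uint8); cv2.fillConvexPoly(M,cv2.convexHull(q.astype(np.float32).round().astype(int)),1)
            best.append(((M>0)&k).sum()/((M>0)|k).sum()); best[-1]=(best[-1],round(cx,3),round(cy,3))
        print(n,sorted(best)[-4:])
E
```

```text
side long 171 [ 0.554 -0.046  0.152] [ 0.541 -0.059  0.135] [ 0.56  -0.037  0.169]
side longtop 28 [ 0.55  -0.048  0.167] [ 0.543 -0.054  0.162] [ 0.552 -0.043  0.169]
side knob 163 [0.552 0.018 0.124] [0.53  0.    0.115] [0.562 0.033 0.127]
side bar 141 [0.546 0.082 0.124] [0.534 0.063 0.115] [0.551 0.099 0.129]
side foam 3167 [0.559 0.033 0.093] [ 0.475 -0.114  0.088] [0.618 0.147 0.102]
side beakrim 276 [ 0.47  -0.238  0.088] [ 0.442 -0.265  0.08 ] [ 0.522 -0.192  0.095]
side beak 814 [ 0.495 -0.229  0.072] [ 0.442 -0.265  0.02 ] [ 0.522 -0.192  0.095]
side red 262 [ 0.585 -0.234  0.132] [ 0.568 -0.249  0.1  ] [ 0.592 -0.226  0.159]
side tall 20 [ 0.549 -0.048  0.167] [ 0.543 -0.054  0.165] [ 0.552 -0.043  0.169]
campos [1.312 0.196 0.53 ]
242 272 157 203
side [(np.float64(0.531559405940594), np.float64(0.486), np.float64(-0.226)), (np.float64(0.5371536523929471), np.float64(0.47), np.float64(-0.234)), (np.float64(0.539622641509434), np.float64(0.474), np.float64(-0.23)), (np.float64(0.540591567023285), np.float64(0.474), np.float64(-0.234))]
top long 137 [ 0.542 -0.049  0.16 ] [ 
[... 321 characters left out ...]
116  0.088] [0.615 0.146 0.102]
top beakrim 364 [ 0.487 -0.238  0.092] [ 0.441 -0.265  0.08 ] [ 0.518 -0.192  0.098]
top beak 777 [ 0.485 -0.239  0.076] [ 0.441 -0.265  0.02 ] [ 0.518 -0.192  0.098]
top red 194 [ 0.572 -0.235  0.148] [ 0.565 -0.25   0.101] [ 0.587 -0.227  0.162]
top tall 36 [ 0.544 -0.049  0.169] [ 0.539 -0.054  0.165] [ 0.55  -0.043  0.171]
campos [ 0.366 -0.048  0.968]
390 432 198 238
top [(np.float64(0.8667100130039012), np.float64(0.486), np.float64(-0.23)), (np.float64(0.8745123537061118), np.float64(0.486), np.float64(-0.234)), (np.float64(0.8825065274151436), np.float64(0.482), np.float64(-0.234)), (np.float64(0.900198281559815), np.float64(0.482), np.float64(-0.23))]
```

>>> move_arm --increments '[{"xyz":[31,-24.7,0],"roll":0,"grip":100},{"xyz":[31,-24.7,0],"roll":0,"grip":100},{"xyz":[31,-24.7,0],"roll":0,"grip":100},{"xyz":[31,-24.7,0],"roll":0,"grip":100},{"xyz":[31,-24.7,0],"roll":0,"grip":100}]'

```text
time_s: 1.02
position: [0.3156, -0.4184, 0.2227]
tcp_rot: [[0.942, 0.336, 0.0], [0.336, -0.942, -0.0], [0.0, 0.0, -1.0]]
force: [0.9, -0.4, 0.1]
opening: 0.999
grasp_force: 0.0
```

>>> move_arm --increments '[{"xyz":[31,-24.7,0],"roll":0,"grip":100},{"xyz":[31,-24.7,0],"roll":0,"grip":100},{"xyz":[31,-24.7,0],"roll":0,"grip":100},{"xyz":[31,-24.7,0],"roll":0,"grip":100},{"xyz":[31,-24.7,0],"roll":0,"grip":100}]'

```text
time_s: 1.43
position: [0.4201, -0.2498, 0.2229]
tcp_rot: [[0.942, 0.337, 0.001], [0.337, -0.942, -0.001], [0.0, 0.001, -1.0]]
force: [0.3, -1.0, 0.3]
opening: 1.0
grasp_force: 0.0
```

>>> move_arm --increments '[{"xyz":[31,-24.7,0],"roll":0,"grip":100},{"xyz":[31,-24.7,0],"roll":0,"grip":100},{"xyz":[31,-24.7,0],"roll":0,"grip":100},{"xyz":[31,-24.7,0],"roll":0,"grip":100},{"xyz":[31,-24.7,0],"roll":0,"grip":100}]'

```text
time_s: 1.85
position: [0.5245, -0.081, 0.2229]
tcp_rot: [[0.941, 0.337, 0.001], [0.337, -0.941, -0.0], [0.001, 0.001, -1.0]]
force: [1.3, -1.0, 0.8]
opening: 0.998
grasp_force: 0.0
```

>>> move_arm --increments '[{"xyz":[31,-24.7,0],"roll":0,"grip":100},{"xyz":[0,0,0],"roll":-0.12,"grip":100},{"xyz":[0,0,0],"roll":-0.12,"grip":100},{"xyz":[0,0,0],"roll":-0.12,"grip":100},{"xyz":[0,0,0],"roll":-0.12,"grip":100}]'

```text
time_s: 2.27
position: [0.5446, -0.0485, 0.2226]
tcp_rot: [[0.674, 0.739, 0.0], [0.739, -0.674, -0.0], [-0.0, 0.0, -1.0]]
force: [0.9, 0.1, -0.6]
opening: 0.999
grasp_force: 0.0
```

>>> move_arm --increments '[{"xyz":[0,0,0],"roll":-0.12,"grip":100},{"xyz":[0,0,0],"roll":-0.12,"grip":100},{"xyz":[0,0,0],"roll":-0.12,"grip":100},{"xyz":[0,0,0],"roll":-0.12,"grip":100},{"xyz":[0,0,0],"roll":-0.12,"grip":100}]'

```text
time_s: 2.68
position: [0.5445, -0.0491, 0.2227]
tcp_rot: [[0.141, 0.99, 0.0], [0.99, -0.141, -0.0], [-0.0, 0.0, -1.0]]
force: [-0.8, 0.6, -0.3]
opening: 1.003
grasp_force: 0.0
```

>>> move_arm --increments '[{"xyz":[0,0,0],"roll":-0.12,"grip":100},{"xyz":[0,0,0],"roll":-0.08,"grip":100},{"xyz":[0,0,0],"roll":0,"grip":100}]'

```text
time_s: 2.93
position: [0.5445, -0.0492, 0.2227]
tcp_rot: [[-0.054, 0.999, 0.0], [0.999, 0.054, -0.0], [-0.0, 0.0, -1.0]]
force: [0.3, 0.7, 0.1]
opening: 1.0
grasp_force: 0.0
```

>>> move_arm --increments '[{"xyz":[1,1,23],"roll":0,"grip":100},{"xyz":[0,0,23],"roll":0,"grip":100},{"xyz":[0,0,23],"roll":0,"grip":100},{"xyz":[0,0,23],"roll":0,"grip":100},{"xyz":[0,0,0],"roll":0,"grip":100}]'

```text
time_s: 3.35
position: [0.5424, -0.0473, 0.1269]
tcp_rot: [[-0.051, 0.999, -0.008], [0.999, 0.051, 0.002], [0.003, -0.008, -1.0]]
force: [-0.7, 0.3, 0.2]
opening: 0.996
grasp_force: 0.0
```

```bash
python3 - <<'E'
from h import *
im,d=look("side","s2.png"); c=im[120:220,250:420]
cv2.imwrite("pics/s2c.png",cv2.resize(c,None,fx=4,fy=4,interpolation=2)[:,:,::-1]); s=bot.read_state();print(s["position"],s["force"])
E
```

```text
[ 0.54368963 -0.0475965   0.12873948] [-0.07990563  0.55959832  1.10616238]
```

View pics/s2c.png

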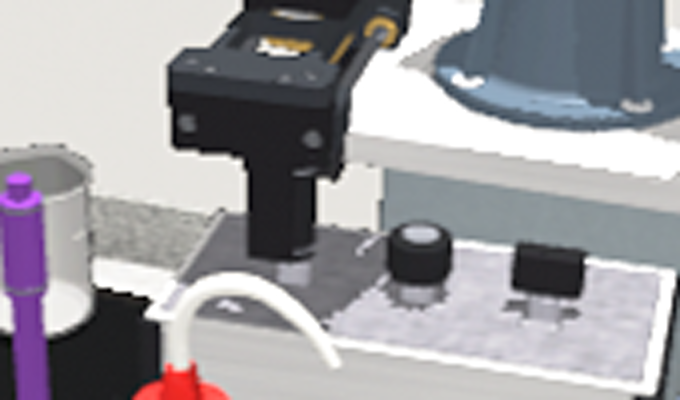

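The crop shows the gripper straddling the long probe. The shaft shows below the finger at about (295,270), and the knob and bar stand clear. Next I close the gripper.

>>> move_arm --increments '[{"xyz":[0,0,0],"roll":0,"grip":0},{"xyz":[0,0,0],"roll":0,"grip":0},{"xyz":[0,0,0],"roll":0,"grip":0},{"xyz":[0,0,0],"roll":0,"grip":0},{"xyz":[0,0,0],"roll":0,"grip":0}]'

```text
time_s: 3.82
position: [0.546, -0.0482, 0.1316]
tcp_rot: [[-0.053, 0.999, 0.002], [0.999, 0.053, -0.001], [-0.001, 0.002, -1.0]]
force: [-0.8, 1.1, 0.1]
opening: 0.708
grasp_force: 0.0
```

>>> move_arm --increments '[{"xyz":[0,0,0],"roll":0,"grip":0},{"xyz":[0,0,0],"roll":0,"grip":0},{"xyz":[0,0,0],"roll":0,"grip":0},{"xyz":[0,0,0],"roll":0,"grip":0},{"xyz":[0,0,0],"roll":0,"grip":0}]'

```text
time_s: 4.23
position: [0.5454, -0.0481, 0.1305]
tcp_rot: [[-0.053, 0.999, -0.0], [0.999, 0.053, 0.0], [0.0, -0.0, -1.0]]
force: [0.3, -0.3, 0.7]
opening: 0.326
grasp_force: 0.0
```

>>> move_arm --increments '[{"xyz":[0,0,0],"roll":0,"grip":0},{"xyz":[0,0,0],"roll":0,"grip":0},{"xyz":[0,0,0],"roll":0,"grip":0},{"xyz":[0,0,0],"roll":0,"grip":0},{"xyz":[0,0,0],"roll":0,"grip":0}]'

```text
time_s: 4.65
position: [0.5455, -0.0481, 0.1305]
tcp_rot: [[-0.053, 0.999, 0.0], [0.999, 0.053, -0.0], [-0.0, 0.0, -1.0]]
force: [0.4, -0.2, -0.8]
opening: 0.244
grasp_force: 30.0
```

>>> move_arm --increments '[{"xyz":[0,0,-4],"roll":0,"grip":0},{"xyz":[0,0,-4],"roll":0,"grip":0},{"xyz":[0,0,-4],"roll":0,"grip":0},{"xyz":[0,0,0],"roll":0,"grip":0}]'

```text
time_s: 4.98
position: [0.5451, -0.0479, 0.1426]
tcp_rot: [[-0.053, 0.999, -0.001], [0.999, 0.053, 0.0], [0.0, -0.001, -1.0]]
force: [0.7, -0.6, -7.3]
opening: 0.246
grasp_force: 30.0
```

>>> move_arm --increments '[{"xyz":[0,0,-8],"roll":0,"grip":0},{"xyz":[0,0,-8],"roll":0,"grip":0},{"xyz":[0,0,-8],"roll":0,"grip":0},{"xyz":[0,0,-8],"roll":0,"grip":0},{"xyz":[0,0,-8],"roll":0,"grip":0}]'

```text
time_s: 5.4
position: [0.5451, -0.048, 0.1835]
tcp_rot: [[-0.053, 0.999, -0.0], [0.999, 0.053, 0.0], [0.0, -0.0, -1.0]]
force: [0.4, 0.3, -10.6]
opening: 0.243
grasp_force: 30.0
```

>>> move_arm --increments '[{"xyz":[0,0,-8],"roll":0,"grip":0},{"xyz":[0,0,-8],"roll":0,"grip":0},{"xyz":[0,0,-8],"roll":0,"grip":0},{"xyz":[0,0,-8],"roll":0,"grip":0},{"xyz":[0,0,-8],"roll":0,"grip":0}]'

```text
time_s: 5.82
position: [0.5465, -0.0485, 0.225]
tcp_rot: [[-0.053, 0.999, 0.003], [0.999, 0.053, -0.001], [-0.001, 0.003, -1.0]]
force: [-0.2, 0.2, -1.1]
opening: 0.241
grasp_force: 30.0
```

>>> move_arm --increments '[{"xyz":[0,0,-8],"roll":0,"grip":0},{"xyz":[0,0,-8],"roll":0,"grip":0},{"xyz":[0,0,-8],"roll":0,"grip":0},{"xyz":[0,0,-8],"roll":0,"grip":0},{"xyz":[0,0,-8],"roll":0,"grip":0}]'

```text
time_s: 6.23
position: [0.5454, -0.0481, 0.2635]
tcp_rot: [[-0.053, 0.999, 0.0], [0.999, 0.053, -0.0], [-0.0, 0.0, -1.0]]
force: [0.3, -0.5, -0.3]
opening: 0.242
grasp_force: 30.0
```

>>> move_arm --increments '[{"xyz":[0,0,-5],"roll":0,"grip":0},{"xyz":[0,0,0],"roll":0,"grip":0},{"xyz":[0,0,0],"roll":0,"grip":0}]'

```text
time_s: 6.48
position: [0.5454, -0.0481, 0.2678]
tcp_rot: [[-0.053, 0.999, 0.0], [0.999, 0.053, -0.0], [-0.0, 0.0, -1.0]]
force: [-0.2, -0.2, -0.1]
opening: 0.239
grasp_force: 30.0
```

```bash
python3 - <<'E'
from h import *
im,d=look("side","s3.png"); c=im[60:210,220:420]
W=cloud("side",d)
cv2.imwrite("pics/s3c.png",cv2.resize(c,None,fx=4,fy=4,interpolation=2)[:,:,::-1]); s=bot.read_state();print(s["position"],s["force"],s["grasp_force"])
p=s["position"]
m=(np.hypot(W[...,0]-p[0],W[...,1]-p[1])<.03)&(W[...,2]>.105)
for a in np.arange(.11,.26,.015):
    q=W[m&(abs(W[...,2]-a)<.0075)]
    if len(q):print(round(a,3),len(q),np.median(q,0).round(4))
print(W[m][:,2].min())
E
```

```text
[ 0.54513092 -0.04800635  0.26727758] [ 0.12531776  0.16799504 -1.05556555] 29.999948171898723
0.14 2 [ 0.5493 -0.0473  0.1466]
0.155 44 [ 0.5523 -0.047   0.1571]
0.17 56 [ 0.553  -0.0468  0.1699]
0.185 57 [ 0.5534 -0.0456  0.1851]
0.2 58 [ 0.5532 -0.047   0.2008]
0.215 59 [ 0.5528 -0.0469  0.2158]
0.23 65 [ 0.5526 -0.0464  0.2305]
0.245 74 [ 0.5548 -0.0459  0.2458]
0.26 78 [ 0.5557 -0.0449  0.259 ]
0.14610197293918484
```

View pics/s3c.png

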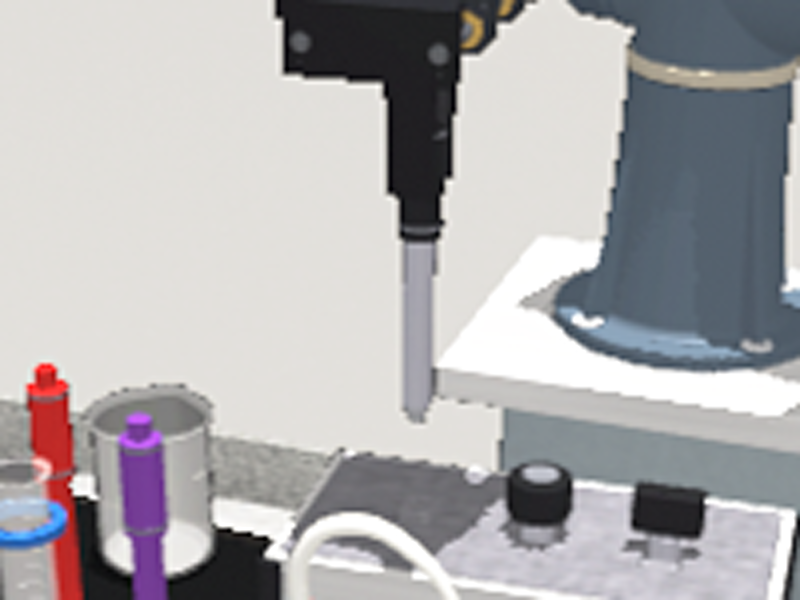

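>>> move_arm --increments '[{"xyz":[-17.7,-7.4,0],"roll":0,"grip":0},{"xyz":[-17.7,-7.4,0],"roll":0,"grip":0},{"xyz":[-17.7,-7.4,0],"roll":0,"grip":0},{"xyz":[-17.7,-7.4,0],"roll":0,"grip":0},{"xyz":[-17.7,-7.4,0],"roll":0,"grip":0}]'

```text
time_s: 6.95
position: [0.5124, -0.1389, 0.2668]
tcp_rot: [[-0.053, 0.999, -0.002], [0.999, 0.053, 0.001], [0.001, -0.001, -1.0]]
force: [0.4, -0.3, -1.0]
opening: 0.25
grasp_force: 30.0
```

>>> move_arm --increments '[{"xyz":[-17.7,-7.4,0],"roll":0,"grip":0},{"xyz":[-17.7,-7.4,0],"roll":0,"grip":0},{"xyz":[-17.7,-7.4,0],"roll":0,"grip":0},{"xyz":[-17.7,-7.4,0],"roll":0,"grip":0},{"xyz":[-17.7,-7.4,0],"roll":0,"grip":0}]'

```text
time_s: 7.37
position: [0.4801, -0.2293, 0.2668]
tcp_rot: [[-0.053, 0.999, -0.001], [0.999, 0.053, 0.001], [0.001, -0.001, -1.0]]
force: [0.7, -0.5, 0.0]
opening: 0.246
grasp_force: 30.0
```

>>> move_arm --increments '[{"xyz":[0,0,0],"roll":0,"grip":0},{"xyz":[0,0,0],"roll":0,"grip":0}]'

```text
time_s: 7.53
position: [0.4804, -0.2292, 0.2669]
tcp_rot: [[-0.051, 0.999, -0.001], [0.999, 0.051, 0.001], [0.001, -0.001, -1.0]]
force: [0.6, 0.7, -0.8]
opening: 0.244
grasp_force: 30.0
```

```bash
python3 - <<'E'
from h import *
im,d=look("side","s4.png"); c=im[60:210,200:400]
W=cloud("side",d)
cv2.imwrite("pics/s4c.png",cv2.resize(c,None,fx=4,fy=4,interpolation=2)[:,:,::-1]); s=bot.read_state();p=s["position"];print(p,s["force"],s["grasp_force"])
x,y,z=np.moveaxis(W,-1,0)
q=W[(x>.43)&(x<.53)&(y>-.3)&(y<-.17)&(z>.02)&(z<.105)]
print(q.min(0),q.max(0))
q=W[(np.hypot(x-p[0],y-p[1])<.03)&(z>.11)&(z<.24)];print(q.min(0),np.median(q,0))
E
```

```text
[ 0.48055204 -0.22835104  0.26693779] [ 0.61247838  0.36389891 -0.33259166] 29.999796571210027
[ 0.44369107 -0.26510467  0.02014215] [ 0.52275271 -0.19197188  0.09427803]
[ 0.47737744 -0.23838021  0.14537206] [ 0.48784863 -0.22663067  0.1962141 ]
```

View pics/s4c.png

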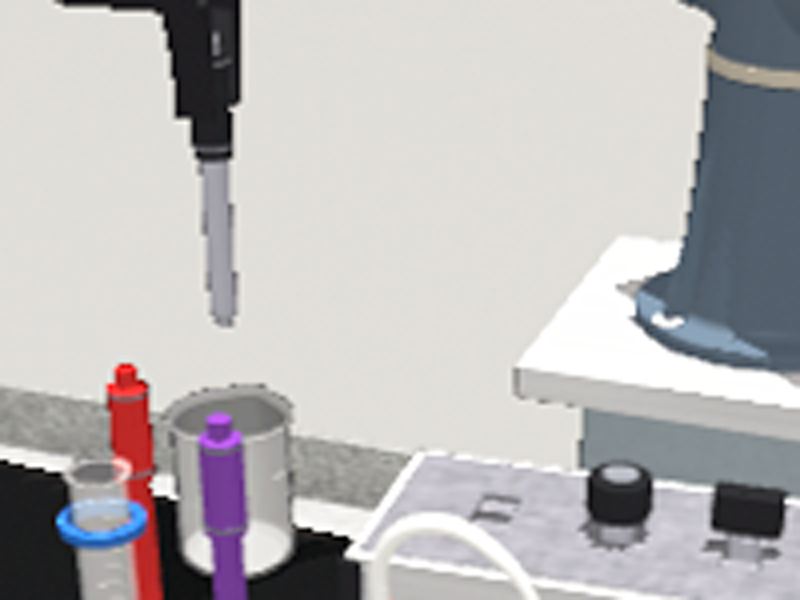

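The crop shows the probe hanging at (222,322), above the beaker mouth at (232,405). The other two probes are still seated. Next I lower it.

>>> move_arm --increments '[{"xyz":[0,0,12],"roll":0,"grip":0},{"xyz":[0,0,12],"roll":0,"grip":0},{"xyz":[0,0,12],"roll":0,"grip":0},{"xyz":[0,0,12],"roll":0,"grip":0},{"xyz":[0,0,12],"roll":0,"grip":0}]'

```text
time_s: 8.0
position: [0.4811, -0.2272, 0.2068]
tcp_rot: [[-0.055, 0.999, -0.0], [0.999, 0.055, 0.001], [0.001, -0.0, -1.0]]
force: [0.0, -0.3, -0.7]
opening: 0.244
grasp_force: 30.0
```

>>> move_arm --increments '[{"xyz":[0,0,12],"roll":0,"grip":0},{"xyz":[0,0,12],"roll":0,"grip":0},{"xyz":[0,0,12],"roll":0,"grip":0},{"xyz":[0,0,12],"roll":0,"grip":0},{"xyz":[0,0,12],"roll":0,"grip":0}]'

```text
time_s: 8.42
position: [0.4812, -0.2273, 0.1469]
tcp_rot: [[-0.054, 0.999, -0.0], [0.999, 0.054, 0.001], [0.001, -0.0, -1.0]]
force: [-0.2, 0.4, -0.2]
opening: 0.24
grasp_force: 30.0
```

>>> move_arm --increments '[{"xyz":[0,0,6],"roll":0,"grip":0},{"xyz":[0,0,5],"roll":0,"grip":0},{"xyz":[0,0,4],"roll":0,"grip":0},{"xyz":[0,0,2],"roll":0,"grip":0},{"xyz":[0,0,0],"roll":0,"grip":0}]'

```text
time_s: 8.83
position: [0.481, -0.2286, 0.1305]
tcp_rot: [[-0.053, 0.999, -0.0], [0.999, 0.053, 0.0], [0.0, -0.0, -1.0]]
force: [0.2, 0.9, -0.3]
opening: 0.246
grasp_force: 30.0
```

>>> move_arm --increments '[{"xyz":[0,0,2],"roll":0,"grip":0},{"xyz":[0,0,2],"roll":0,"grip":0},{"xyz":[0,0,0],"roll":0,"grip":0}]'

```text
time_s: 9.08
position: [0.4808, -0.2288, 0.1265]
tcp_rot: [[-0.053, 0.999, 0.0], [0.999, 0.053, -0.0], [-0.0, 0.0, -1.0]]
force: [0.2, 0.1, -1.2]
opening: 0.244
grasp_force: 30.0
```

>>> move_arm --increments '[{"xyz":[0,0,1.5],"roll":0,"grip":0},{"xyz":[0,0,0],"roll":0,"grip":0},{"xyz":[0,0,0],"roll":0,"grip":0}]'

```text
time_s: 9.33
position: [0.4808, -0.2288, 0.1251]
tcp_rot: [[-0.053, 0.999, -0.0], [0.999, 0.053, 0.0], [0.0, -0.0, -1.0]]
force: [-0.0, 0.7, -0.2]
opening: 0.244
grasp_force: 30.0
```

>>> move_arm --increments '[{"xyz":[0,0,1],"roll":0,"grip":0},{"xyz":[0,0,0],"roll":0,"grip":0},{"xyz":[0,0,0],"roll":0,"grip":0}]'

```text
time_s: 9.58
position: [0.4809, -0.2288, 0.124]
tcp_rot: [[-0.053, 0.999, -0.0], [0.999, 0.053, 0.0], [0.0, -0.0, -1.0]]
force: [0.2, 0.1, -0.9]
opening: 0.244
grasp_force: 30.0
```

>>> move_arm --increments '[{"xyz":[0,0,1],"roll":0,"grip":0},{"xyz":[0,0,0],"roll":0,"grip":0},{"xyz":[0,0,0],"roll":0,"grip":0}]'

```text
time_s: 9.83
position: [0.4811, -0.2289, 0.1233]
tcp_rot: [[-0.053, 0.999, 0.0], [0.999, 0.053, -0.0], [-0.0, 0.0, -1.0]]
force: [0.2, 0.9, 0.5]
opening: 0.241
grasp_force: 30.0
```

>>> move_arm --increments '[{"xyz":[0,0,1],"roll":0,"grip":0},{"xyz":[0,0,0],"roll":0,"grip":0},{"xyz":[0,0,0],"roll":0,"grip":0}]'

```text
time_s: 10.08
position: [0.4814, -0.2293, 0.1232]
tcp_rot: [[-0.053, 0.999, 0.001], [0.999, 0.053, -0.001], [-0.001, 0.001, -1.0]]
force: [-1.6, 0.1, 7.5]
opening: 0.245
grasp_force: 30.0
```

Contact with the beaker floor. I back off 1 mm, then open gradually.

>>> move_arm --increments '[{"xyz":[0,0,-1],"roll":0,"grip":0},{"xyz":[0,0,0],"roll":0,"grip":30},{"xyz":[0,0,0],"roll":0,"grip":35},{"xyz":[0,0,0],"roll":0,"grip":40},{"xyz":[0,0,0],"roll":0,"grip":45}]'

```text
time_s: 10.5
position: [0.4808, -0.2287, 0.1228]
tcp_rot: [[-0.053, 0.999, -0.0], [0.999, 0.053, 0.0], [0.0, -0.0, -1.0]]
force: [-0.4, -0.0, 0.5]
opening: 0.401
grasp_force: 0.0
```

>>> move_arm --increments '[{"xyz":[0,0,0],"roll":0,"grip":55},{"xyz":[0,0,0],"roll":0,"grip":65},{"xyz":[0,0,0],"roll":0,"grip":80},{"xyz":[0,0,0],"roll":0,"grip":90},{"xyz":[0,0,0],"roll":0,"grip":90}]'

```text
time_s: 10.92
position: [0.4809, -0.2287, 0.123]
tcp_rot: [[-0.053, 0.999, -0.0], [0.999, 0.053, 0.0], [0.0, -0.0, -1.0]]
force: [0.1, -1.1, -0.0]
opening: 0.74
grasp_force: 0.0
```

>>> move_arm --increments '[{"xyz":[0,0,0],"roll":0,"grip":90},{"xyz":[0,0,0],"roll":0,"grip":90},{"xyz":[0,0,0],"roll":0,"grip":90}]'

```text
time_s: 11.17
position: [0.4809, -0.2287, 0.1231]
tcp_rot: [[-0.053, 0.999, 0.0], [0.999, 0.053, 0.0], [0.0, 0.0, -1.0]]
force: [0.1, -0.4, 0.3]
opening: 0.881
grasp_force: 0.0
```

```bash
python3 - <<'E'
from h import *
im,d=look("side","s5.png"); c=im[110:220,200:340]
cv2.imwrite("pics/s5c.png",cv2.resize(c,None,fx=5,fy=5,interpolation=2)[:,:,::-1]); s=bot.read_state();print(s["position"],s["force"],s["opening"],s["time_s"])
im,d=look("top","t5.png")
E
```

```text
[ 0.48089061 -0.22876481  0.1230618 ] [-0.09127719 -0.2803584  -0.29652686] 0.8878138553970966 11.2167
```

View pics/s5c.png

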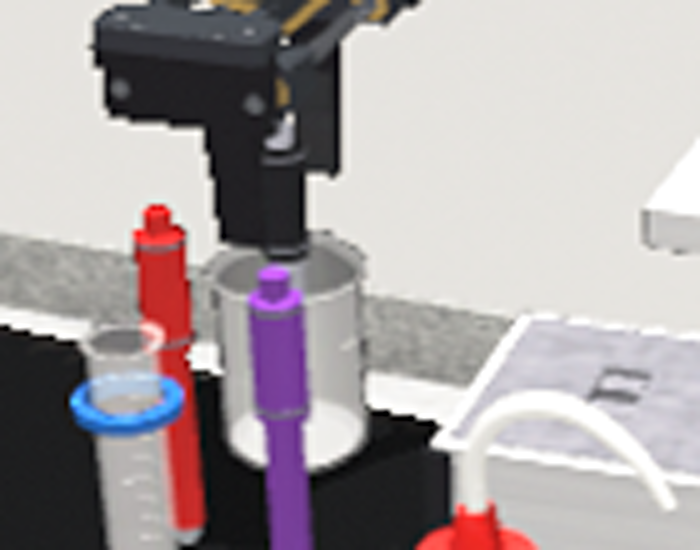

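The crop shows the probe upright in the beaker between the open fingers, with its stud at (283,135) and shaft at (290,265). I retract straight up.

>>> move_arm --increments '[{"xyz":[0,0,-6],"roll":0,"grip":90},{"xyz":[0,0,-12],"roll":0,"grip":90},{"xyz":[0,0,-15],"roll":0,"grip":90},{"xyz":[0,0,-15],"roll":0,"grip":90},{"xyz":[0,0,-15],"roll":0,"grip":90}]'

```text
time_s: 11.68
position: [0.4808, -0.2287, 0.187]
tcp_rot: [[-0.053, 0.999, -0.0], [0.999, 0.053, 0.0], [0.0, -0.0, -1.0]]
force: [0.7, 0.3, 0.2]
opening: 0.898
grasp_force: 0.0
```

>>> move_arm --increments '[{"xyz":[0,0,-20],"roll":0,"grip":90},{"xyz":[0,0,-20],"roll":0,"grip":90},{"xyz":[0,0,-20],"roll":0,"grip":90},{"xyz":[0,0,0],"roll":0,"grip":90},{"xyz":[0,0,0],"roll":0,"grip":90}]'

```text
time_s: 12.1
position: [0.4814, -0.2291, 0.2473]
tcp_rot: [[-0.053, 0.999, 0.003], [0.999, 0.053, -0.002], [-0.002, 0.002, -1.0]]
force: [-0.8, 0.7, -0.3]
opening: 0.898
grasp_force: 0.0
```

```bash
python3 - <<'E'
from h import *
im,d=look("side","s6.png"); c=im[60:210,200:400]
cv2.imwrite("pics/s6c.png",cv2.resize(c,None,fx=4,fy=4,interpolation=2)[:,:,::-1]); s=bot.read_state();print(s["position"],s["force"],s["opening"],s["time_s"])
W=cloud("side",d);x,y,z=np.moveaxis(W,-1,0)
q=W[(x>.43)&(x<.54)&(y>-.3)&(y<-.17)&(z>.11)&(z<.18)]
if len(q): print(q[q[:,2]>.15].mean(0),q[q[:,2]<.13].mean(0),q.max(0))
E
```

```text
[ 0.48062348 -0.22853356  0.24606446] [ 0.46747986 -0.39045874  0.37990198] 0.9028786022269542 12.15
[ 0.48575761 -0.22822703  0.15534455] [ 0.49001412 -0.22672332  0.12001825] [ 0.49641655 -0.21805811  0.16179304]
```

View pics/s6c.png

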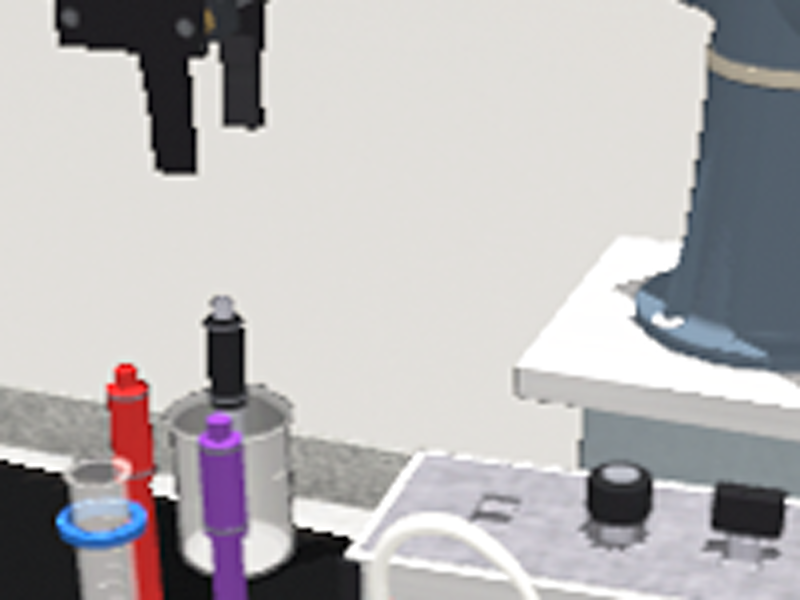

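The probe stands upright in the larger beaker at (225,345). The gripper is clear of it, and the knob and bar are still seated.

```bash
python3 -c "
from rig import bot
print(bot.hand_in())"
```

```text
the job is handed in; nothing more can be done
None
```

The long probe stands upright, sensing end down, in the larger beaker, with both short probes still seated and the beaker upright; I handed the job in at about 12 s of robot time, and the hand-in returned no verdict.

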